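# Move the push-and-turn safety cap to the fresh pickle pot

### The job

First take the wooden dust cover off the fresh pickle pot and lay it flat on the bench, knob up. Then release the push-and-turn safety cap from the old pot (press it firmly down, then turn it anticlockwise and lift) and fit it on the fresh pot: press it fully down, then turn it clockwise as far as it goes and let it spring up locked, its bar in line with the pot's two ribs. Do not bump the upright steel stake or shift the candlestick, beaker and hammer, and leave the cap and cover released.

Things in the scene. Friction and masses are not known exactly. Their poses are not given: they have to be found in the camera images.
- pot_old_mouth (a point): Mouth centre, level with the rim top (100 mm above the bench), of the pot that has the safety cap at the start. Fixed steel pot 102 mm across on a wooden foot 120 mm across. z up; two dark ribs outside and rim ticks mark its +x and -x. Mouth 59 mm across; two opposite notches in its inner rim, reaching out to radius 42 mm, let the cap's lugs through. Both pots are identical.
- pot_new_mouth (a point): The same point on the fresh pot, which has the wooden cover at the start. On either pot the notches are 44 deg wide, centred 60 and 240 deg anticlockwise (seen from above) from pot x. Cap free to lift: its x axis over the notches, +60 deg from pot x. Locked: cap x along pot x, either way round. Stops allow about 5 deg beyond either.
- pot_old_plate (a joint): Spring-loaded seal plate inside the old pot, under the cap's nose: 0 = fully up, 0.012 m = fully pressed. Yields from 8.4 N, 13 N at 9.5 mm, 14.4 N at 12 mm. A tooth between the free and locked angles lets the lugs pass only while the cap is pushed 6.5 mm or more below its rest height (9 to 10 mm is best).
- pot_new_plate (a joint): The same plate, spring and tooth in the fresh pot, same values. Let up after turning, the spring lifts the cap back to its rest height, the lugs in pockets under the rim.
- cap_mid (a point): Cap centre, 34 mm above its underside. x along grip bar, z up. Steel plug 54 mm dia, 38 mm high, nose tapered to 42 mm; lugs at +x and -x, 12 mm wide, to radius 37.5 mm, 8-15 mm above underside. Flat top 4 mm above this centre; on it a black bar 54 x 14 mm, 30 mm high: grip across its width, fingertips on the flat top to push. Rest height on a raised plate: centre 12.5 mm above rim. 240-390 g.
- cover_mid (a point): Centre of the wooden dust cover, 19 mm above its underside. Flat disc 88 mm diameter, 8 mm thick, with a round upright knob 22 mm diameter, 30 mm high at its middle (disc top 11 mm below this centre, knob top 19 mm above). Lies loose on the fresh pot's rim. 90 g.
- stake: Fixed steel planishing stake between the pots: origin at the centre of the underside; wooden block 90 x 90 mm, 60 mm high, with an upright post 24 mm thick and a mushroom head 60 mm across from 287 to 320 mm height.
- candlestick: Loose brass candlestick, base 90 mm across, 150 mm high; origin at the centre of its underside.
- beaker: Loose open copper beaker, 70 mm across, 85 mm high; origin at the centre of its underside.
- hammer: Loose hammer lying flat along its x axis, 260 mm long, about 100 mm across the head; origin below its middle.
Things that resemble listed ones, but are neither listed nor needed, are in the scene too. What is shaped like the part that bears cap_mid but pink is not meant. There is more than one size of the part that bears cover_mid; the job needs the larger.

How it is judged:
By the outcome, as a careful person would: the job done as asked, in the order asked, and still so for the second after the job is handed in, with the robot touching nothing.
It also fails if it takes over 72 s, if anything falls off the work surface, if the arm or the gripper's body presses on something with over 40 N, if the wrist force passes 120 N, or if a joint passes its speed limit or range.

### The arm

A 6-joint arm with a two-finger parallel gripper is mounted at the origin on the work surface. World frame = base frame: x ahead of the robot, y to its left, z up, the work surface at z = 0. Lengths are in m, angles in degrees, forces in N, time in s.
With the tool pointing down it reaches from about 0.4 to 0.825 m from the base axis. Payload 7 kg.
Tool frame: the origin (TCP) lies at the very end of the fingers, on their centre line; the grasp point (between the pads) lies 19 mm behind it; z points along the fingers, y is the line along which they close (so a half turn about z gives the same grasp; the last joint's range is limited). The gripper opens to 88 mm and grips with 3 to 60 N. Pads are 19 mm wide; open, the fingers measure 130 mm over their backs; the gripper's body (78 mm by 193 mm) begins 47 mm behind the grasp point.
Start: joints at [-52.535, 20.546, 0.682, 0, -70.136, -16.507], TCP at [0.241, -0.63, 0.227] pointing down, gripper open.
Joint ranges: [-176.03, 176.03], [-82.01, 121.73], [-58.28, 71.71], [-173.87, 95.51], [-174.79, -0.11], [-173.66, 173.66]. Speed limits (degrees/s): [136.94, 136.94, 172.46, 180, 180, 180].

### API

Orientations are given as [roll, pitch, yaw] about the fixed x, y, z axes, in that order (R = Rz(yaw) Ry(pitch) Rx(roll)).
In Python, from plant import ctrl gives the robot as it stands.
- The arm moves only by the tool carry_out, never from a script. Its argument "deltas" is a list that holds one entry, the list of rows, each a list of 5 numbers: the shift along the tool's x, y, z scaled (see below), then the turn about the tool's z scaled (see below), then the opening, from -1 (shut) to 1 (fully open). A call has 1 to 5 rows; each row is the pose to reach, as a shift and turn from the pose commanded when the call began, along the tool's axes at that moment, turning the shorter way round; what a row does not reach only later rows make up. The controller multiplies each number of a shift by 20 cm and each number of a turn by 2 pi rad. A row lasts 1/10 s, in which the tool goes at most 50 mm and 8.59 degrees, less where a joint would pass 70% of its speed; a pose out of reach is approached as far as the arm can. A call with a number of a shift or a turn outside -1 to 1 is refused whole. A call with a gripper value outside its range is refused whole. The fingers move at their own pace and stop on an object; the grip force is fixed at half the most. Time passes only in rows, so rows that repeat a pose let the fingers close. It gives the time, the measured TCP pose, the force, the opening and the grip force at its end, in the units of the state.
- ctrl.get_obs(): the state, without advancing time (a new reading comes with each control period).
- ctrl.snapshot(name): name is "side" or "top" or "wrist"; returns a dict with "color" (420x560x3 uint8, red, green, blue), "camera_matrix" (3x3 intrinsics, pixels), "R" (3x3) and "t" (3): a world point X has camera coordinates R X + t. Camera axes: x right, y down, z forward; pixel columns grow to the right and rows downward; lengths in m; the calibration is good to about 2 mm. A picture is of the moment at which its call begins. There is no depth.
- ctrl.close_job(): hands the job in; it is judged then, once.
Trained networks look in a picture, given as the dict that the camera call returned (one of the last four; its "shot" number tells which), for a name from the list of things; names that differ only in an ending like _2 or _b are one class to them, and where a whole thing is asked for, a point or a joint stands for the part that bears it (a point fixed in the world has none). Each returns a list of dicts, best first, with "p" (0 to 1); they miss things now and then, are a little off and sometimes report something else, mostly with a low value. They report only what shows in the picture. A call takes as long as a camera call. They do not tell look-alikes from the thing itself.
- ctrl.search_frame(picture, name): "centre" ([column, row] in pixels, amid what is visible of it).
- ctrl.silhouettes(picture, name): "mask" (420x560 bool, what is visible of it) and "centre" ([column, row] in pixels, amid what is visible of it).
- ctrl.spot_point(picture, name): "centre" ([column, row] in pixels: a listed point, or the origin of a listed thing).
The state is a dict: "clock": time; "joint_pos": joint angles; "qvel": joint speeds; "tau": joint torques, N m; "tool_pos": TCP position; "orientation": TCP orientation; "force": force on the tool from outside, world axes, zero at the start; "moment": the same for the moment, N m; "opening": finger opening in m; "gripper_force": force on a finger pad.
Only numpy, scipy, OpenCV 4.12 (cv2) and the standard library are available. Lean on these libraries where they do the work, as an engineer would, in place of code of your own. Each camera call takes 0.05 s, during which the arm holds its last target. There are 200 camera calls.

## Working session

There is one attempt and no reset: what is moved stays moved. The work goes in short steps, Python scripts to look and compute and a tool call to move; the robot and the scene stay as the last step left them, time stands still between calls to the robot, and variables do not carry over. Pictures are saved under pics/ and viewed, at most 10 in all, crops included, and the job is handed in when it is done.

Besides the shell and the picture viewer there is one more tool, called after "Call:" as a command line: name --argument value ..., lists and objects as JSON in quotes. carry_out: Moves the arm, as the interface text tells. Its arguments: {"type":"object","properties":{"deltas":{"type":"array"}},"required":["deltas"]}

```bash
mkdir -p pics; ls; cat > h.py <<'E'
import numpy as np, cv2
from plant import ctrl
def snap(n,f=None):
    p=ctrl.snapshot(n)
    if f: cv2.imwrite('pics/'+f,p['color'][:,:,::-1])
    return p
def onplane(p,uv,z):
    K,R,t=[np.array(p[k]) for k in('camera_matrix','R','t')]
    d=R.T@np.linalg.inv(K)@np.array([uv[0],uv[1],1.]); c=-R.T@t
    return c+d*(z-c[2])/d[2]
def proj(p,X):
    K,R,t=[np.array(p[k]) for k in('camera_matrix','R','t')]
    q=K@(R@np.array(X)+t); return q[:2]/q[2]
def tri(ps,uvs):
    A=[];b=[]
    for p,uv in zip(ps,uvs):
        K,R,t=[np.array(p[k]) for k in('camera_matrix','R','t')]
        d=R.T@np.linalg.inv(K)@np.array([uv[0],uv[1],1.]);d/=np.linalg.norm(d);c=-R.T@t
        M=np.eye(3)-np.outer(d,d);A.append(M);b.append(M@c)
    return np.linalg.lstsq(np.vstack(A),np.hstack(b),rcond=None)[0]
E
python3 - <<'E'
from h import *
print(ctrl.get_obs())
P={n:snap(n,n+'0.png') for n in('top','side')}
Z=dict(pot_old_mouth=.1,cap_mid=.1125,cover_mid=.119,stake=0,candlestick=0,beaker=0,hammer=0)
for n,p in P.items():
    print(n,'cam',-np.array(p['R']).T@np.array(p['t']))
    for k,z in Z.items():
        for r in ctrl.spot_point(p,k)[:5]: print(k,np.round(r['p'],2),np.round(r['centre']),np.round(onplane(p,r['centre'],z),3))
E
```

```text
pics
{'clock': 0.0, 'joint_pos': array([-5.25329347e+01,  2.05900935e+01,  6.33849539e-01, -2.00561098e-02,
       -7.01365176e+01, -1.65073091e+01]), 'qvel': array([-0.00875543,  0.06690983,  0.07176941,  0.0140539 , -0.06266312,
       -0.12960338]), 'tau': array([-3.81296617e-03, -5.82713270e+01,  2.93045175e+01,  6.99667767e+00,
        6.91859706e-03, -1.54348954e-04]), 'tool_pos': array([ 0.24125639, -0.62988353,  0.22563862]), 'orientation': array([ 1.79905704e+02, -8.28254946e-03, -1.59047067e+02]), 'force': array([-0.92684348, -0.05759492,  0.06238574]), 'moment': array([-0.01993879,  0.00027909, -0.00542056]), 'gripper_force': 0.0, 'opening': 0.08808155752454355}
top cam [ 0.40446035 -0.10322917  1.40982787]
pot_old_mouth 0.61 [308. 219.] [ 0.487 -0.2    0.1  ]
cap_mid 0.82 [305. 221.] [ 0.481 -0.192  0.113]
cap_mid 0.72 [302. 274.] [ 0.329 -0.183  0.113]
cover_mid 0.94 [149. 188.] [0.576 0.26  0.119]
cover_mid 0.68 [204. 194.] [0.557 0.1   0.119]
stake 0.62 [232. 153.] [0.704 0.033 0.   ]
candlestick 0.61 [173. 136.] [0.757 0.22  0.   ]
beaker 0.59 [249. 222.] [ 0.484 -0.023  0.   ]
hammer 0.81 [389. 211.] [ 0.517 -0.463  0.   ]
side cam [0.10146234 0.82744997 0.77389694]
pot_old_mouth 0.91 [311. 190.] [ 0.481 -0.203  0.1  ]
cap_mid 0.96 [362. 227.] [ 0.298 -0.071  0.113]
cap_mid 0.72 [310. 190.] [ 0.478 -0.185  0.113]
cover_mid 0.84 [232. 276.] [0.498 0.219 0.119]
cover_mid 0.55 [192. 279.] [0.572 0.261 0.119]
stake 0.82 [203. 246.] [0.704 0.033 0.   ]
candlestick 0.86 [145. 285.] [ 0.75   0.223 -0.   ]
beaker 0.78 [282. 254.] [ 0.492 -0.021  0.   ]
beaker 0.65 [310. 186.] [ 0.553 -0.38   0.   ]
hammer 0.97 [328. 173.] [ 0.527 -0.487  0.   ]
```

View pics/top0.png

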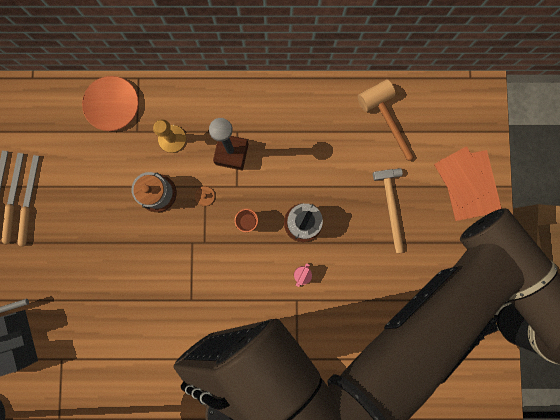

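View pics/side0.png

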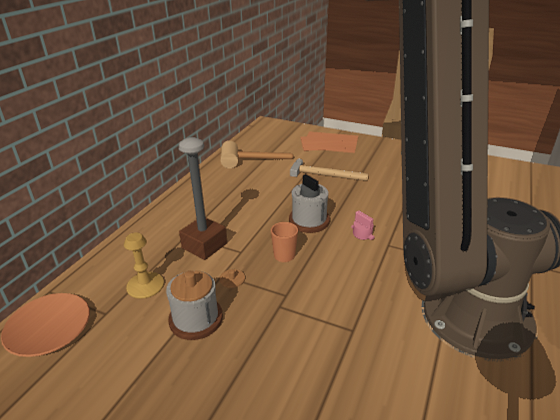

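The top picture shows the scene with these candidates:
- **Cap:** the black-bar cap on the old pot at (305,221), versus the pink one at (303,274). Pink is excluded.
- **Cover:** the disc on the pot at (149,188), versus the small one on the bench at (207,196). The larger one lies on the fresh pot.

I'll confirm both in an enlarged crop.

```bash
cat >> h.py <<'E'
def go(xyz,yaw=None):
    """print delta numbers from the commanded pose (cmd) to target"""
    o=ctrl.get_obs(); y0=np.radians(o['orientation'][2])
    X=np.array([np.cos(y0),np.sin(y0),0]);Y=np.array([np.sin(y0),-np.cos(y0),0])
    d=np.array(xyz)-o['tool_pos']; 
    tu=0 if yaw is None else -((yaw-o['orientation'][2]+90)%180-90)
    print('row',np.round([d@X/.2,d@Y/.2,-d[2]/.2,tu/360],4),'dist',np.linalg.norm(d).round(4),'turn',round(tu,2))
E
python3 - <<'E'
from h import *
P={n:snap(n) for n in('top','side')}
c=P['top']['color'][:,:,::-1]
a=cv2.resize(c[150:240,120:220],None,fx=4,fy=4,interpolation=2);b=cv2.resize(c[180:290,262:352],None,fx=4,fy=4,interpolation=2)
im=np.zeros((440,760,3),np.uint8);im[:a.shape[0],:400]=a;im[:440,400:]=b
cv2.imwrite('pics/crop.png',im)
for k in('pot_old_mouth','cap_mid','cover_mid'):
    A=ctrl.spot_point(P['top'],k);B=ctrl.spot_point(P['side'],k)
    for r in A:
        for s in B: 
            X=tri(list(P.values()),[r['centre'],s['centre']]);e=np.linalg.norm(proj(P['top'],X)-r['centre']);print(k,X.round(4),e.round(1),round(r['p'],2),round(s['p'],2))
go([.48,-.19,.30])
E
```

```text
pot_old_mouth [ 0.481  -0.2013  0.1128] 1.2 0.62 0.91
cap_mid [ 0.3962 -0.1552  0.1449] 24.1 0.84 0.61
cap_mid [ 0.326  -0.1894  0.0271] 0.9 0.84 0.58
cap_mid [ 0.4952 -0.043   0.0811] 74.0 0.84 0.41
cap_mid [ 0.4779 -0.1954  0.0968] 1.2 0.83 0.61
cap_mid [ 4.058e-01 -2.172e-01  2.000e-04] 24.1 0.83 0.58
cap_mid [ 0.6108 -0.1079 -0.0412] 50.1 0.83 0.41
cap_mid [0.4476 0.1734 0.3444] 42.2 0.56 0.61
cap_mid [0.3947 0.1872 0.3172] 63.6 0.56 0.58
cap_mid [0.5578 0.2395 0.1999] 2.5 0.56 0.41
cap_mid [0.5197 0.1137 0.3254] 63.8 0.16 0.61
cap_mid [0.4588 0.1337 0.3124] 88.0 0.16 0.58
cap_mid [0.6684 0.1697 0.1298] 20.0 0.16 0.41
cover_mid [0.61   0.1431 0.0045] 15.5 0.89 0.77
cover_mid [0.5675 0.1156 0.0212] 0.6 0.89 0.56
cover_mid [0.6503 0.1825 0.0059] 33.1 0.89 0.23
cover_mid [0.5708 0.2667 0.127 ] 0.7 0.71 0.77
cover_mid [0.5316 0.2438 0.15  ] 14.6 0.71 0.56
cover_mid [0.6114 0.2986 0.1131] 15.5 0.71 0.23
row [-1.9015  1.6294 -0.3671  0.    ] dist 0.5062 turn 0
```

View pics/crop.png

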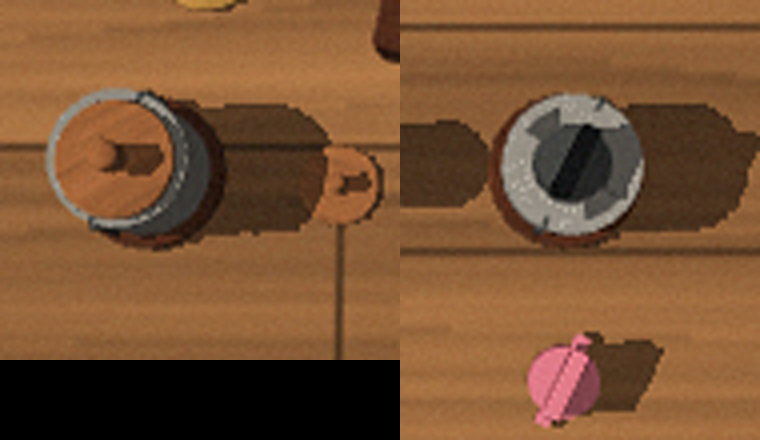

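The crop shows the large cover on the fresh pot at (105,155), with the small cover beside it at (350,185). The black-bar cap sits on the old pot at (570,160), its bar in line with the ribs, so it is locked. The pink look-alike below is not the one. I'm moving over the old pot for a wrist look on the way.

Call:
carry_out --deltas '[[[-0.7,0.6,-0.12,0,1],[-0.7,0.6,-0.12,0,1],[-0.7,0.6,-0.12,0,1],[-0.7,0.6,-0.12,0,1],[-0.7,0.6,-0.12,0,1]]]'

```text
clock: 1.7
tool_pos: [0.3312, -0.4655, 0.2522]
orientation: [-179.9, 0.1, -158.8]
force: [-0.5, -0.1, 0.2]
opening: 0.0875
gripper_force: 0.0
```

Call:
carry_out --deltas '[[[-0.7,0.6,-0.12,0,1],[-0.7,0.6,-0.12,0,1],[-0.7,0.6,-0.12,0,1],[-0.7,0.6,-0.12,0,1],[-0.7,0.6,-0.12,0,1]]]'

```text
clock: 2.2
tool_pos: [0.419, -0.3037, 0.2756]
orientation: [-179.9, 0.1, -158.8]
force: [0.1, -0.6, 0.9]
opening: 0.0877
gripper_force: 0.0
```

Call:
carry_out --deltas '[[[-0.5,0.43,-0.12,0,1],[-0.5,0.43,-0.12,0,1],[-0.5,0.43,-0.12,0,1],[-0.5,0.43,-0.12,0,1],[-0.5,0.43,-0.12,0,1]]]'

```text
clock: 2.7
tool_pos: [0.4798, -0.1899, 0.2984]
orientation: [180.0, -0.0, -159.0]
force: [-0.3, -1.5, 0.2]
opening: 0.0875
gripper_force: 0.0
```

```bash
python3 - <<'E'
from h import *
p=snap('wrist','w1.png');o=ctrl.get_obs();print(o['clock'],o['tool_pos'],o['orientation'],o['force'])
print('cam',-np.array(p['R']).T@np.array(p['t']),np.array(p['R'])[2])
for k,z in dict(cap_mid=.1125,pot_old_mouth=.1).items():
    for r in ctrl.spot_point(p,k): print(k,r['p'],r['centre'],onplane(p,r['centre'],z))
go([.570,.264,.30])
E
```

```text
2.75 [ 0.47943743 -0.19041138  0.29826217] [ 1.79988793e+02 -3.36282224e-02 -1.59030757e+02] [-0.39167847 -0.43417484 -0.4699027 ]
cam [ 0.40239007 -0.21870561  0.45541366] [ 0.28559066  0.1095382  -0.95207109]
cap_mid 0.7 [280.8, 182.5] [ 0.4836746 -0.1886059  0.1125   ]
cap_mid 0.56 [341.3, 22.5] [ 0.33565079 -0.19048869  0.1125    ]
row [-1.2357  1.9629 -0.0089  0.    ] dist 0.4639 turn 0
```

View pics/w1.png

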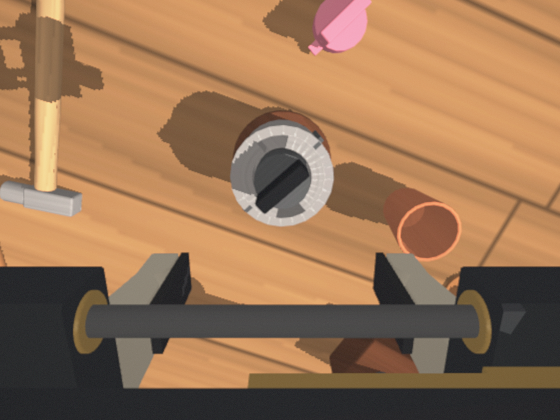

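The wrist picture shows the capped old pot at (282,174) with rim ticks at about (319,139) and (248,208). The bar runs from (262,205) to (303,167), the beaker is at (428,232) and the pink cap at (340,22). Next I'll look at the fresh pot.

Call:
carry_out --deltas '[[[-0.62,0.98,0,0,1],[-0.62,0.98,0,0,1],[-0.62,0.98,0,0,1],[-0.62,0.98,0,0,1],[-0.62,0.98,0,0,1]]]'

```text
clock: 3.35
tool_pos: [0.5256, 0.0389, 0.2984]
orientation: [180.0, 0.0, -159.1]
force: [-0.0, 0.1, -0.1]
opening: 0.0876
gripper_force: 0.0
```

Call:
carry_out --deltas '[[[-0.62,0.98,0,0,1],[-0.62,0.98,0,0,1],[-0.62,0.98,0,0,1],[-0.62,0.98,0,0,1],[-0.62,0.98,0,0,1]]]'

```text
clock: 3.85
tool_pos: [0.5717, 0.2665, 0.2978]
orientation: [-180.0, -0.0, -159.1]
force: [0.7, 0.1, -0.1]
opening: 0.0876
gripper_force: 0.0
```

```bash
cat >> h.py <<'E'
def rect(p,c,z,half=.075,s=400):
    """top-down picture of the plane z round c: up = +y, right = +x"""
    q=[(-1,1),(1,1),(1,-1),(-1,-1)]
    src=np.float32([proj(p,[c[0]+a*half,c[1]+b*half,z]) for a,b in q])
    return cv2.warpPerspective(p['color'][:,:,::-1].copy(),cv2.getPerspectiveTransform(src,np.float32([[0,0],[s,0],[s,s],[0,s]])),(s,s),flags=cv2.INTER_CUBIC)
E
python3 - <<'E'
from h import *
p=snap('wrist','w2.png');o=ctrl.get_obs();print(o['clock'],o['tool_pos'],o['orientation'],o['force'])
for k,z in dict(cover_mid=.119,pot_new_mouth=.1).items():
    for r in ctrl.spot_point(p,k): print(k,r['p'],r['centre'],onplane(p,r['centre'],z))
# old-pot picture: same R, recompute t from that camera centre
q=dict(p);R=np.array(p['R']);q['t']=-np.array([[.2856,.1095,-.952]])@np.zeros((3,1)) if 0 else -R@np.array([.40239,-.21871,.45541])
print(R[2])
q['color']=cv2.imread('pics/w1.png')[:,:,::-1]
cv2.imwrite('pics/rect.png',np.hstack([rect(p,(.57,.264),.1),rect(q,(.482,-.195),.1)]))
E
```

```text
3.9 [0.57244898 0.26957347 0.2968403 ] [-1.79991498e+02 -5.00416789e-02 -1.58985525e+02] [ 2.35792742  1.40257451 -0.02258662]
cover_mid 0.89 [166.5, 111.7] [0.54948348 0.14961195 0.119     ]
cover_mid 0.62 [281.2, 180.3] [0.57166139 0.26668309 0.119     ]
cover_mid 0.35 [78.5, 186.4] [0.64513971 0.09033991 0.119     ]
[ 0.28544643  0.10864115 -0.95221712]
```

View pics/rect.png

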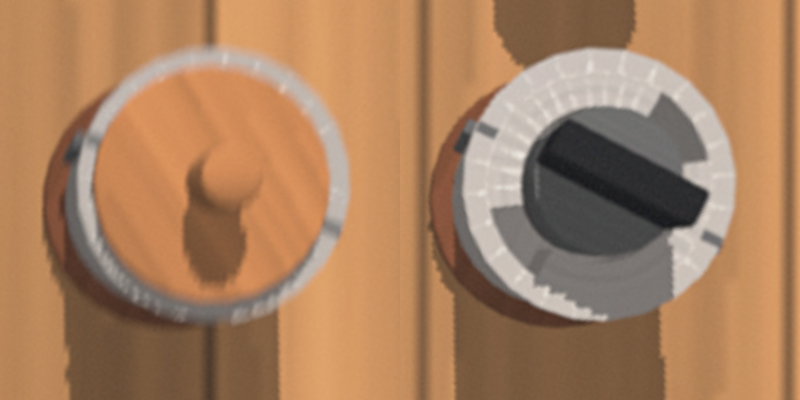

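The rectified picture (0.375 mm/px) gives:
- **Fresh pot (left):** rim centre at (213,185), about (0.575, 0.269). Ticks put its x axis at about -20°.
- **Cover:** centre at about (0.572, 0.268).
- **Old pot (right):** rim centre at about (0.4815, -0.1886), x axis at about -26°.

The bar runs at about -27°, so the cap is locked. I'm descending to the cover knob.

Call:
carry_out --deltas '[[[0,0,0.72,0,1],[0,0,0.72,0,1],[0,0,0.72,0,1],[0,0,0.72,0,1],[0,0,0.72,0,1]]]'

```text
clock: 4.5
tool_pos: [0.5718, 0.2634, 0.1555]
orientation: [-179.9, -0.0, -159.1]
force: [0.8, 0.8, 1.6]
opening: 0.0875
gripper_force: 0.0
```

```bash
python3 - <<'E'
from h import *
for i in range(2):
    p=snap('wrist','w3.png');o=ctrl.get_obs();print(o['clock'],o['tool_pos'],o['orientation'],o['joint_pos'].round(1))
T=snap('top');S=snap('side')
print(*[[ (round(r['p'],2),np.round(r['centre'])) for r in ctrl.spot_point(q,'cover_mid')] for q in (T,S,p)])
for q in(T,S,p): print(proj(q,[.572,.268,.119]))
go([.572,.268,.112])
E
```

```text
4.55 [0.57265039 0.26440956 0.15714503] [-1.79993819e+02  1.60625209e-01 -1.59079517e+02] [ 4.250e+01  1.920e+01 -1.080e+01  1.000e-01 -5.980e+01 -1.116e+02]
4.6 [0.57287768 0.26500098 0.15778416] [ 179.96538959    0.24662599 -159.06287965] [ 4.260e+01  1.920e+01 -1.070e+01  1.000e-01 -5.980e+01 -1.116e+02]
[(0.78, array([147., 186.])), (0.69, array([205., 194.]))] [(0.93, array([233., 273.])), (0.68, array([191., 282.]))] [(0.93, array([115., 121.]))]
[145.74901007 189.00792215]
[189.71840917 281.2545515 ]
[286.65571898 239.90949586]
row [-0.0068  0.0122  0.2212  0.    ] dist 0.0443 turn 0
```

Call:
carry_out --deltas '[[[0,0.012,0.225,0,1],[0,0.012,0.225,0,1],[0,0.012,0.225,0,-1],[0,0.012,0.225,0,-1],[0,0.012,0.225,0,-1]]]'

```text
clock: 5.35
tool_pos: [0.57, 0.2671, 0.11]
orientation: [180.0, -0.0, -159.0]
force: [0.1, 0.6, 0.5]
opening: 0.0686
gripper_force: 0.0
```

Call:
carry_out --deltas '[[[0,0,0,0,-1],[0,0,0,0,-1],[0,0,0,0,-1],[0,0,0,0,-1],[0,0,0,0,-1]]]'

```text
clock: 5.85
tool_pos: [0.5702, 0.267, 0.1096]
orientation: [-180.0, -0.0, -159.0]
force: [0.1, 0.0, -0.2]
opening: 0.0294
gripper_force: 0.0
```

Call:
carry_out --deltas '[[[0,0,0,0,-1],[0,0,0,0,-1],[0,0,0,0,-1]]]'

```text
clock: 6.15
tool_pos: [0.5702, 0.267, 0.1095]
orientation: [-180.0, -0.0, -159.0]
force: [1.1, 0.1, 0.3]
opening: 0.0216
gripper_force: 30.0
```

Call:
carry_out --deltas '[[[0,0,-0.4,0,-1],[0,0,-0.4,0,-1],[0,0,-0.4,0,-1],[0,0,-0.4,0,-1]]]'

```text
clock: 6.55
tool_pos: [0.5702, 0.2672, 0.1901]
orientation: [179.9, 0.1, -159.1]
force: [-0.6, -0.4, -1.0]
opening: 0.0212
gripper_force: 30.0
```

```bash
python3 - <<'E'
from h import *
o=ctrl.get_obs();print(o)
go([.41,.28,.19]);go([.41,.28,.016])
E
```

```text
{'clock': 6.55, 'joint_pos': array([ 4.28314348e+01,  1.76972349e+01, -8.37177993e+00, -2.94833111e-02,
       -6.38491768e+01, -1.11874678e+02]), 'qvel': array([ 0.02114348,  1.53470132, -1.86134218, -0.37059609,  0.181228  ,
       -0.00934299]), 'tau': array([ 1.28599445e-02, -5.56606972e+01,  2.98615497e+01,  7.20619619e+00,
       -1.25247370e-01,  1.26744362e-03]), 'tool_pos': array([0.5701508 , 0.26724789, 0.19007012]), 'orientation': array([ 1.79944944e+02,  6.60481120e-02, -1.59056251e+02]), 'force': array([-0.55619497, -0.3849071 , -0.95272094]), 'moment': array([-0.03174449,  0.04765463,  0.04824968]), 'gripper_force': 29.99987930059433, 'opening': 0.021154200527400406}
row [7.251e-01 3.458e-01 4.000e-04 0.000e+00] dist 0.1607 turn 0
row [0.7251 0.3458 0.8704 0.    ] dist 0.2369 turn 0
```

Call:
carry_out --deltas '[[[0.725,0.345,0,0,-1],[0.725,0.345,0,0,-1],[0.725,0.345,0,0,-1],[0.725,0.345,0,0,-1],[0.725,0.345,0,0,-1]]]'

```text
clock: 7.05
tool_pos: [0.4082, 0.2793, 0.189]
orientation: [-180.0, -0.1, -158.9]
force: [-0.2, 0.7, -0.3]
opening: 0.0214
gripper_force: 30.0
```

Call:
carry_out --deltas '[[[0,0,0.82,0,-1],[0,0,0.82,0,-1],[0,0,0.82,0,-1],[0,0,0.82,0,-1],[0,0,0.82,0,-1]]]'

```text
clock: 7.55
tool_pos: [0.4094, 0.2774, 0.022]
orientation: [-179.8, -0.3, -159.1]
force: [-0.0, -0.4, -0.4]
opening: 0.0214
gripper_force: 30.0
```

Call:
carry_out --deltas '[[[0,0,0.05,0,-1],[0,0,0.05,0,-1],[0,0,0.05,0,-1],[0,0,0.05,0,-1]]]'

```text
clock: 7.95
tool_pos: [0.4106, 0.2802, 0.0165]
orientation: [179.9, 0.1, -159.0]
force: [-0.3, 0.1, -0.1]
opening: 0.0214
gripper_force: 30.0
```

Call:
carry_out --deltas '[[[0,0,0.03,0,-1],[0,0,0.032,0,-1],[0,0,0.032,0,-1],[0,0,0.032,0,-1]]]'

```text
clock: 8.35
tool_pos: [0.4104, 0.2802, 0.0095]
orientation: [180.0, 0.1, -159.0]
force: [-0.9, 1.7, 2.5]
opening: 0.0215
gripper_force: 30.0
```

Call:
carry_out --deltas '[[[0,0,0,0,0],[0,0,0,0,0],[0,0,0,0,0],[0,0,0,0,0]]]'

```text
clock: 8.75
tool_pos: [0.4099, 0.2793, 0.009]
orientation: [-180.0, -0.0, -159.1]
force: [-0.2, 0.8, 0.1]
opening: 0.0427
gripper_force: 0.0
```

Call:
carry_out --deltas '[[[0,0,-0.9,0,0],[0,0,-0.9,0,0],[0,0,-0.9,0,0],[0,0,-0.9,0,0],[0,0,-0.9,0,0]]]'

```text
clock: 9.25
tool_pos: [0.4118, 0.2814, 0.1942]
orientation: [179.8, 0.4, -159.0]
force: [0.2, 0.4, -0.4]
opening: 0.0439
gripper_force: 0.0
```

```bash
python3 - <<'E'
from h import *
p=snap('wrist');print(ctrl.get_obs()['tool_pos'])
cv2.imwrite('pics/r4.png',np.hstack([rect(p,(.575,.2695),.1),cv2.resize(p['color'][:,:,::-1],(533,400))[:, :400]]))
T=snap('top','t2.png')
# view: wrist full + rect of mouth from the top view
cv2.imwrite('pics/v4.png',np.hstack([cv2.resize(p['color'][:,:,::-1],(400,300)),cv2.resize(rect(T,(.5,.27),0,.15),(300,300))]))
o=ctrl.get_obs();print(o['clock'],o['opening'])
go([.555,.245,.27])
E
```

```text
[0.41079047 0.28051882 0.19156204]
9.35 0.04369990719832555
row [-0.615  -0.4212 -0.4012  0.    ] dist 0.1693 turn 0
```

View pics/v4.png

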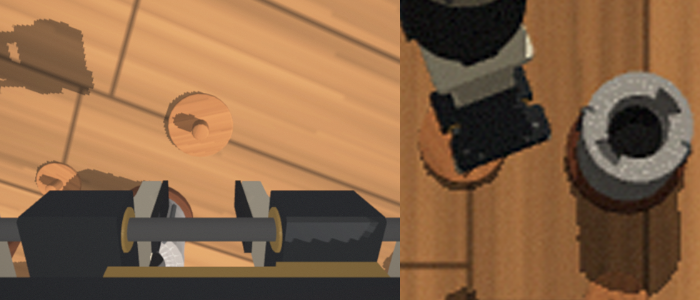

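The wrist view shows the cover flat on the bench, knob up, at (200,122). The top view shows the fresh pot's mouth open at (640,125). Next I'll take one wrist look at the open mouth on the way to the old pot.

Call:
carry_out --deltas '[[[-0.7,-0.35,-0.5,0,1],[-0.7,-0.35,-0.5,0,1],[-0.7,-0.35,-0.5,0,1],[-0.7,-0.35,-0.5,0,1],[-0.7,-0.35,-0.5,0,1]]]'

```text
clock: 9.85
tool_pos: [0.5695, 0.2638, 0.2889]
orientation: [-179.9, 0.0, -159.2]
force: [-0.1, 0.3, -0.6]
opening: 0.078
gripper_force: 0.0
```

Call:
carry_out --deltas '[[[0,0,0,0,1],[0,0,0,0,1],[0,0,0,0,1]]]'

```text
clock: 10.15
tool_pos: [0.5648, 0.2643, 0.2881]
orientation: [-180.0, -0.1, -159.0]
force: [-0.2, 0.4, 0.0]
opening: 0.0872
gripper_force: 0.0
```

```bash
cat >> h.py <<'E'
def rim(p,c,z=.1,r=.051):
    """fit the rim's outer circle in the rectified view; returns world centre and radius"""
    im=cv2.cvtColor(cv2.resize(rect(p,c,z),None,fx=1,fy=1),cv2.COLOR_BGR2HSV)
    m=((im[:,:,1]<70)&(im[:,:,2]>90)).astype(np.uint8)
    m=cv2.morphologyEx(m,cv2.MORPH_OPEN,np.ones((5,5)))
    cs,_=cv2.findContours(m,0,2);k=cv2.convexHull(max(cs,key=cv2.contourArea))
    e=cv2.fitEllipse(k); (u,v),R=cv2.minEnclosingCircle(k); s=.15/400
    f=lambda u,v:np.round([c[0]+(u-199.5)*s,c[1]-(v-199.5)*s],4)
    return f(*e[0]),np.array(e[1])*s/2,f(u,v),R*s
E
python3 - <<'E'
from h import *
p=snap('wrist','w5.png');o=ctrl.get_obs();print(o['clock'],o['tool_pos'],o['orientation'])
print(rim(p,(.575,.2695)))
for r in ctrl.spot_point(p,'pot_new_mouth'): print(r['p'],onplane(p,r['centre'],.1))
T=snap('top');print(rim(T,(.575,.2695)));print(rim(T,(.482,-.189)))
S=snap('side');print([ (round(r['p'],2),onplane(S,r['centre'],.1).round(4)) for r in ctrl.spot_point(S,'pot_new_mouth')],[ (round(r['p'],2),onplane(T,r['centre'],.1).round(4)) for r in ctrl.spot_point(T,'pot_new_mouth')])
q=dict(p);q['t']=-np.array(p['R'])@np.array([.40239,-.21871,.45541]);q['color']=cv2.imread('pics/w1.png')[:,:,::-1];print('old',rim(q,(.482,-.189)))
cv2.imwrite('pics/v5.png',np.hstack([rect(p,(.575,.2695),.1),rect(q,(.482,-.189),.1465)]))
go([.4815,-.1886,.27],154)
E
```

```text
10.2 [0.56487391 0.26440967 0.2885336 ] [-1.79984233e+02 -6.45183518e-02 -1.58989508e+02]
(array([0.5719, 0.267 ]), array([0.05091321, 0.05455397]), array([0.5713, 0.2666]), 0.054691835403442385)
(array([0.5723, 0.2632]), array([0.0480899 , 0.05151006]), array([0.5744, 0.2642]), 0.05153936576843262)
(array([ 0.4678, -0.2363]), array([0.0044429 , 0.01599962]), array([ 0.4681, -0.2366]), 0.01613157606124878)
[(0.71, array([0.5772, 0.2667, 0.1   ]))] [(0.63, array([0.5627, 0.268 , 0.1   ])), (0.18, array([0.4129, 0.2608, 0.1   ]))]
old (array([ 0.4793, -0.1897]), array([0.05116897, 0.05365495]), array([ 0.4789, -0.1902]), 0.05386916542053223)
row [ 1.2037 -1.9647  0.0966  0.1305] dist 0.4612 turn 46.98
```

View pics/v5.png

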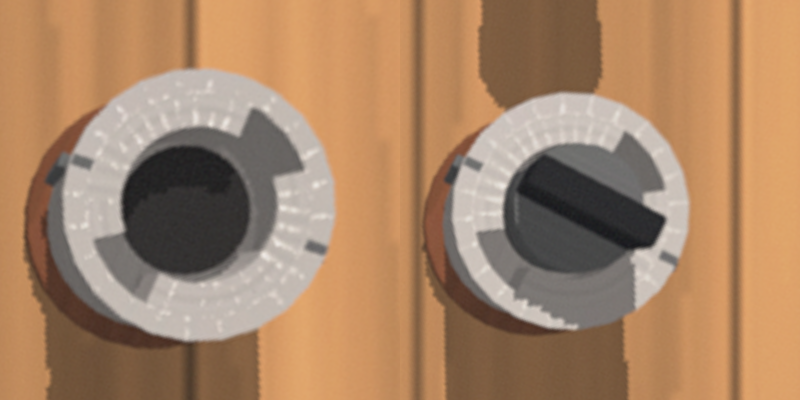

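The rectified pair shows the fresh mouth's rim centre at (199,205), i.e. (0.5748, 0.2674). Its ticks are at (82,162) and (316,247), so x is at -20°, and the notches are at about +41°. On the old pot the bar is at about -28° and the ticks at -26°. I'm going to the old pot.

Call:
carry_out --deltas '[[[0.6,-0.98,0.05,0.065,1],[0.6,-0.98,0.05,0.065,1],[0.6,-0.98,0.05,0.065,1],[0.6,-0.98,0.05,0.065,1],[0.6,-0.98,0.05,0.065,1]]]'

```text
clock: 10.95
tool_pos: [0.5227, 0.0357, 0.2795]
orientation: [180.0, 0.0, 177.5]
force: [0.6, 0.7, 0.6]
opening: 0.0874
gripper_force: 0.0
```

```bash
python3 - <<'E'
from h import *
go([.4812,-.189,.27],153)
E
```

```text
row [ 0.1582 -1.1316  0.0477  0.0681] dist 0.2287 turn 24.5
```

Call:
carry_out --deltas '[[[0.14,-1,0.05,0.068,1],[0.14,-1,0.05,0.068,1],[0.14,-1,0.05,0.068,1],[0.14,-1,0.05,0.068,1],[0.14,-1,0.05,0.068,1]]]'

```text
clock: 11.45
tool_pos: [0.4857, -0.1645, 0.2691]
orientation: [-180.0, -0.0, 152.8]
force: [0.3, 0.8, -0.8]
opening: 0.0877
gripper_force: 0.0
```

```bash
python3 - <<'E'
from h import *
go([.4812,-.189,.27],153)
E
```

```text
row [-0.0361 -0.1194 -0.0046 -0.0006] dist 0.025 turn -0.2
```

Call:
carry_out --deltas '[[[-0.036,-0.12,0,0,1],[-0.036,-0.12,0,0,1],[-0.036,-0.12,0,0,1],[-0.036,-0.12,0,0,1]]]'

```text
clock: 11.85
tool_pos: [0.4832, -0.1843, 0.2693]
orientation: [180.0, 0.0, 153.1]
force: [-0.8, -0.5, -0.7]
opening: 0.0877
gripper_force: 0.0
```

```bash
cat >> h.py <<'E'
def hough(p,c,z=.1):
    im=cv2.medianBlur(cv2.cvtColor(rect(p,c,z),cv2.COLOR_BGR2GRAY),5)
    h=cv2.HoughCircles(im,cv2.HOUGH_GRADIENT_ALT,1,20,param1=150,param2=.4,minRadius=128,maxRadius=143)
    if h is None: return None
    return [(np.round([c[0]+(u-199.5)*.000375,c[1]-(v-199.5)*.000375],4),r*.375) for u,v,r in h[0][:4]]
E
python3 - <<'E'
from h import *
p=snap('wrist','w6.png');o=ctrl.get_obs();print(o['clock'],o['tool_pos'],o['orientation'],o['joint_pos'].round(1))
print('old',hough(p,(.4815,-.189)))
im=cv2.imread('pics/w5.png');print([(round(r['p'],2),onplane(p,r['centre'],.1125).round(4)) for r in ctrl.spot_point(p,'cap_mid')])
cv2.imwrite('pics/v6.png',np.hstack([rect(p,(.4815,-.189),.1),rect(p,(.4815,-.189),.1465)]))
go([.4812,-.189,.1195],153)
E
```

```text
11.9 [ 0.48318501 -0.18414575  0.26925324] [1.79988610e+02 9.39638473e-03 1.53132106e+02] [   0.9    4.   -15.1   -0.   -70.9 -117.8]
old [(array([ 0.4824, -0.1907], dtype=float32), np.float32(51.340126)), (array([ 0.4686, -0.1817], dtype=float32), np.float32(50.413986))]
[(0.96, array([ 0.339 , -0.1758,  0.1125])), (0.77, array([ 0.4815, -0.19  ,  0.1125]))]
row [-2.000e-03 -2.640e-02  7.487e-01  4.000e-04] dist 0.1498 turn 0.15
```

View pics/v6.png

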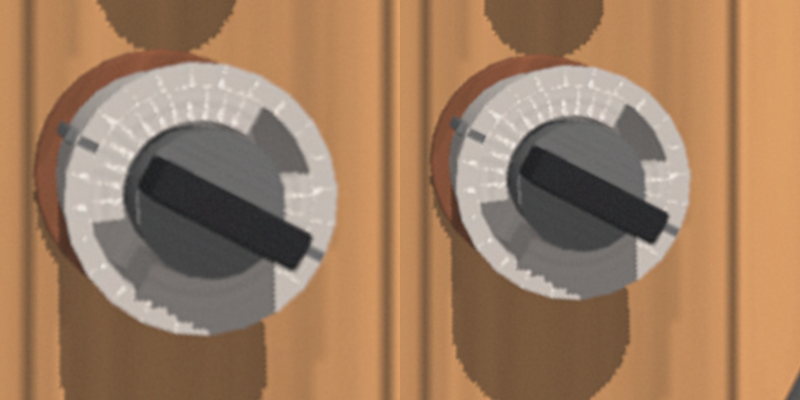

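The view shows the rim centre at (200,198), i.e. (0.4817, -0.1886), with the bar at about -26.7°. I'm descending and gripping.

Call:
carry_out --deltas '[[[-0.002,-0.024,0.735,0,0.3],[-0.002,-0.024,0.735,0,0],[-0.002,-0.024,0.735,0,-0.3],[-0.002,-0.024,0.735,0,-0.3],[-0.002,-0.024,0.735,0,-1]]]'

```text
clock: 12.45
tool_pos: [0.4817, -0.1892, 0.1229]
orientation: [-179.9, -0.0, 153.2]
force: [1.0, 0.6, 0.9]
opening: 0.0532
gripper_force: 0.0
```

Call:
carry_out --deltas '[[[0,0,0,0,-1],[0,0,0,0,-1],[0,0,0,0,-1],[0,0,0,0,-1],[0,0,0,0,-1]]]'

```text
clock: 12.95
tool_pos: [0.4814, -0.1894, 0.1228]
orientation: [180.0, 0.1, 153.1]
force: [-1.2, -0.0, 3.9]
opening: 0.0136
gripper_force: 30.0
```

```bash
python3 - <<'E'
from h import *
o=ctrl.get_obs();print(o['opening'],o['gripper_force'],o['moment'],o['orientation'])
go([.4815,-.1887,.1165],153.3)
E
```

```text
0.013637947306890304 29.993095099925995 [-0.1246867   0.14579109  0.0182106 ] [1.79975830e+02 5.25712797e-02 1.53077189e+02]
row [ 0.001   0.0035  0.0313 -0.0006] dist 0.0063 turn -0.22
```

Call:
carry_out --deltas '[[[0,0,0,0,-0.5],[0,0,0.015,0,-0.5],[0,0,0.03,0,-0.5],[0,0,0.03,0,-0.5],[0,0,0.03,0,-0.5]]]'

```text
clock: 13.45
tool_pos: [0.4812, -0.1895, 0.1163]
orientation: [-180.0, -0.0, 153.1]
force: [-1.2, 0.3, 5.4]
opening: 0.0218
gripper_force: 2.6
```

Call:
carry_out --deltas '[[[0,0,0,0,-1],[0,0,0,0,-1],[0,0,0,0,-1],[0,0,0,0,-1]]]'

```text
clock: 13.85
tool_pos: [0.4816, -0.1895, 0.1166]
orientation: [180.0, 0.1, 153.1]
force: [-0.2, 0.1, 4.6]
opening: 0.0137
gripper_force: 30.7
```

Call:
carry_out --deltas '[[[0,0,0.024,0,-1],[0,0,0.048,0,-1],[0,0,0.048,0,-1],[0,0,0.048,0,-1]]]'

```text
clock: 14.25
tool_pos: [0.4817, -0.1895, 0.1074]
orientation: [-180.0, 0.1, 153.1]
force: [-2.3, 2.5, 9.1]
opening: 0.0138
gripper_force: 31.2
```

Call:
carry_out --deltas '[[[0,0,0,-0.02,-1],[0,0,0,-0.04,-1],[0,0,0,-0.06,-1],[0,0,0,-0.08,-1],[0,0,0,-0.08,-1]]]'

```text
clock: 14.75
tool_pos: [0.4826, -0.1897, 0.1078]
orientation: [-179.9, 0.1, -177.8]
force: [-0.9, 0.0, 9.1]
opening: 0.0139
gripper_force: 31.3
```

Call:
carry_out --deltas '[[[0,0,0,-0.02,-1],[0,0,0,-0.045,-1],[0,0,0,-0.07,-1],[0,0,0,-0.088,-1],[0,0,0,-0.088,-1]]]'

```text
clock: 15.25
tool_pos: [0.4827, -0.1897, 0.1079]
orientation: [-179.9, 0.1, -146.1]
force: [-0.2, 0.4, 10.5]
opening: 0.0134
gripper_force: 31.3
```

Call:
carry_out --deltas '[[[0,0,-0.02,0,-1],[0,0,-0.04,0,-1],[0,0,-0.06,0,-1],[0,0,-0.08,0,-1],[0,0,-0.08,0,-1]]]'

```text
clock: 15.75
tool_pos: [0.4807, -0.1893, 0.1224]
orientation: [180.0, -0.0, -146.5]
force: [-0.1, -0.0, -3.3]
opening: 0.0139
gripper_force: 30.5
```

Call:
carry_out --deltas '[[[0,0,-0.06,0,-1],[0,0,-0.12,0,-1],[0,0,-0.2,0,-1],[0,0,-0.4,0,-1],[0,0,-0.6,0,-1]]]'

```text
clock: 16.25
tool_pos: [0.4805, -0.1894, 0.2443]
orientation: [180.0, -0.1, -146.4]
force: [1.0, -0.1, -3.0]
opening: 0.0138
gripper_force: 31.1
```

```bash
python3 - <<'E'
from h import *
o=ctrl.get_obs();print(o['opening'],o['gripper_force'],o['force'])
p=snap('wrist','w7.png')
print([(round(r['p'],2),np.round(r['centre'])) for r in ctrl.spot_point(p,'cap_mid')])
o=ctrl.get_obs();print(o['tool_pos'])
go([.5748,.2674,.245],-140)
E
```

```text
0.01377356183689352 31.057840412338464 [ 0.96011787 -0.07488346 -3.03273739]
[(0.82, array([381.,  32.]))]
[ 0.4842711  -0.19022064  0.24957021]
row [-1.6436  1.6549  0.0229 -0.0177] dist 0.4665 turn -6.39
```

Call:
carry_out --deltas '[[[-0.82,0.825,0,-0.009,-1],[-0.82,0.825,0,-0.009,-1],[-0.82,0.825,0,-0.009,-1],[-0.82,0.825,0,-0.009,-1],[-0.82,0.825,0,-0.009,-1]]]'

```text
clock: 16.85
tool_pos: [0.5268, 0.0416, 0.243]
orientation: [180.0, 0.1, -143.1]
force: [0.6, 0.0, -2.9]
opening: 0.0139
gripper_force: 31.6
```

Call:
carry_out --deltas '[[[-0.73,0.92,0,-0.009,-1],[-0.73,0.92,0,-0.009,-1],[-0.73,0.92,0,-0.009,-1],[-0.73,0.92,0,-0.009,-1],[-0.73,0.92,0,-0.009,-1]]]'

```text
clock: 17.35
tool_pos: [0.5328, 0.2766, 0.2427]
orientation: [180.0, 0.0, -139.9]
force: [-0.0, -0.6, -2.7]
opening: 0.0136
gripper_force: 31.6
```

Call:
carry_out --deltas '[[[0,0,0,0,-1],[0,0,0,0,-1]]]'

```text
clock: 17.55
tool_pos: [0.5328, 0.2743, 0.2422]
orientation: [180.0, -0.1, -139.9]
force: [-0.3, -0.8, -2.2]
opening: 0.0139
gripper_force: 31.6
```

```bash
python3 - <<'E'
from h import *
p=snap('wrist','w8.png');o=ctrl.get_obs();print(o['clock'],o['tool_pos'],o['orientation'],o['force'],o['opening'])
print(hough(p,(.5748,.2674)))
go([.5748,.2674,.17],-140)
E
```

```text
17.6 [0.53291791 0.27343888 0.24240039] [ 1.79999708e+02 -5.00262146e-02 -1.39929160e+02] [-0.06067131 -0.31192507 -2.25286136] 0.01376811621435138
[(array([0.5544, 0.2608], dtype=float32), np.float32(50.30699))]
row [-1.408e-01 -1.579e-01  3.620e-01  2.000e-04] dist 0.0839 turn 0.07
```

Call:
carry_out --deltas '[[[-0.141,-0.159,0,0,-1],[-0.141,-0.159,0,0,-1],[-0.141,-0.159,0.36,0,-1],[-0.141,-0.159,0.36,0,-1],[-0.141,-0.159,0.36,0,-1]]]'

```text
clock: 18.1
tool_pos: [0.5733, 0.2645, 0.1669]
orientation: [180.0, -0.4, -140.1]
force: [-0.2, -1.3, -2.4]
opening: 0.0136
gripper_force: 31.8
```

Call:
carry_out --deltas '[[[0,0,0,0,-1],[0,0,0,0,-1],[0,0,0,0,-1]]]'

```text
clock: 18.4
tool_pos: [0.5762, 0.2678, 0.1727]
orientation: [-180.0, 0.2, -140.0]
force: [-0.1, 0.3, -2.1]
opening: 0.0141
gripper_force: 31.8
```

```bash
python3 - <<'E'
from h import *
p=snap('wrist');t=snap('top');s=snap('side')
im=p['color'][:,:,::-1];u=proj(s,[.575,.267,.11]);v=np.int32(u)
c=cv2.resize(s['color'][v[1]-50:v[1]+50,v[0]-50:v[0]+50,::-1],(400,400),interpolation=2)
cv2.imwrite('pics/v8.png',np.hstack([cv2.resize(im,(400,300)),c[50:350]]))
go([.575,.267,.15],-140)
E
```

```text
row [ 4.600e-03 -4.000e-04  1.083e-01  1.000e-04] dist 0.0217 turn 0.04
```

View pics/v8.png

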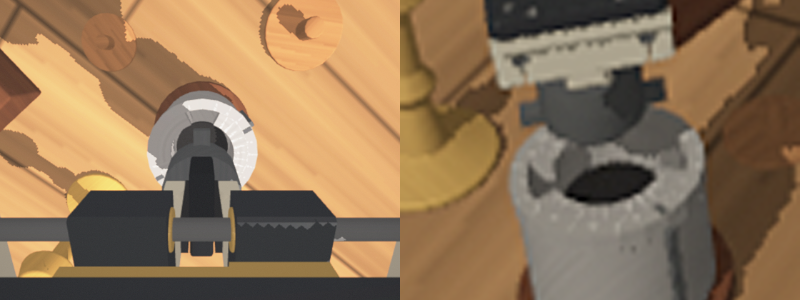

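The wrist view shows the cap held level above the mouth with its lugs over the notches, and the side crop shows it centred over the pot. I'm lowering it in steps.

Call:
carry_out --deltas '[[[0.003,0,0.08,0,-1],[0.003,0,0.15,0,-1],[0.003,0,0.19,0,-1],[0.003,0,0.19,0,-1]]]'

```text
clock: 18.95
tool_pos: [0.5741, 0.2665, 0.1309]
orientation: [180.0, -0.2, -140.0]
force: [0.2, -0.0, -3.3]
opening: 0.0136
gripper_force: 31.8
```

Call:
carry_out --deltas '[[[0,0,0.02,0,-1],[0,0,0.04,0,-1],[0,0,0.06,0,-1],[0,0,0.06,0,-1]]]'

```text
clock: 19.35
tool_pos: [0.5746, 0.2668, 0.12]
orientation: [180.0, -0.0, -140.0]
force: [-0.6, 0.2, -3.4]
opening: 0.0137
gripper_force: 31.8
```

Call:
carry_out --deltas '[[[0,0,0.018,0,-1],[0,0,0.036,0,-1],[0,0,0.052,0,-1],[0,0,0.066,0,-1],[0,0,0.066,0,-1]]]'

```text
clock: 19.85
tool_pos: [0.5753, 0.2672, 0.1087]
orientation: [-180.0, 0.1, -139.9]
force: [-3.7, -0.1, 9.7]
opening: 0.014
gripper_force: 32.7
```

Call:
carry_out --deltas '[[[0,0,0,0,-1],[0,0,0,0,-1]]]'

```text
clock: 20.05
tool_pos: [0.5754, 0.2672, 0.1091]
orientation: [-180.0, 0.1, -139.9]
force: [-4.0, -0.7, 8.6]
opening: 0.0139
gripper_force: 32.7
```

Call:
carry_out --deltas '[[[0,0,0.011,0,-1],[0,0,0.011,0.02,-1],[0,0,0.011,0.042,-1],[0,0,0.011,0.064,-1],[0,0,0.011,0.08,-1]]]'

```text
clock: 20.55
tool_pos: [0.5766, 0.2677, 0.1076]
orientation: [179.9, 0.3, -169.0]
force: [-1.4, -0.6, 9.1]
opening: 0.0136
gripper_force: 32.7
```

Call:
carry_out --deltas '[[[0,0,0,0.02,-1],[0,0,0,0.04,-1],[0,0,0,0.063,-1],[0,0,0,0.088,-1],[0,0,0,0.088,-1]]]'

```text
clock: 21.05
tool_pos: [0.5767, 0.2678, 0.1077]
orientation: [179.8, 0.2, 159.3]
force: [-1.1, -1.2, 9.2]
opening: 0.0137
gripper_force: 32.5
```

Call:
carry_out --deltas '[[[0,0,-0.015,0,-1],[0,0,-0.03,0,-1],[0,0,-0.042,0,-1],[0,0,-0.042,0,-1]]]'

```text
clock: 21.45
tool_pos: [0.5766, 0.2678, 0.1158]
orientation: [179.8, 0.2, 159.6]
force: [1.3, -0.5, 6.4]
opening: 0.0139
gripper_force: 32.2
```

```bash
python3 - <<'E'
from h import *
o=ctrl.get_obs();print(o['moment'],o['force'],o['tool_pos'])
E
```

```text
[-0.31806032 -0.33246833 -0.03249407] [ 1.29517324 -0.46757593  6.35712394] [0.57664389 0.26775232 0.11581998]
```

Next I'll lift slightly, which also tests that the cap is locked, then open and retreat.

Call:
carry_out --deltas '[[[0,0,-0.006,0,-1],[0,0,-0.012,0,-1],[0,0,-0.012,0,-1]]]'

```text
clock: 21.75
tool_pos: [0.5757, 0.2675, 0.1168]
orientation: [179.9, 0.1, 159.6]
force: [1.8, 1.0, 5.6]
opening: 0.0136
gripper_force: 32.2
```

Call:
carry_out --deltas '[[[0,0,0,0,-0.4],[0,0,0,0,-0.4],[0,0,0,0,-0.4],[0,0,0,0,-0.4]]]'

```text
clock: 22.15
tool_pos: [0.5751, 0.2671, 0.1163]
orientation: [180.0, 0.0, 159.6]
force: [0.2, -0.2, 5.6]
opening: 0.0263
gripper_force: 2.6
```

Call:
carry_out --deltas '[[[0,0,-0.2,0,-0.4],[0,0,-0.4,0,-0.4],[0,0,-0.65,0,0],[0,0,-0.8,0,0],[0,0,-0.8,0,0]]]'

```text
clock: 22.65
tool_pos: [0.5763, 0.2678, 0.281]
orientation: [179.7, 0.2, 159.6]
force: [-0.1, -1.0, -0.3]
opening: 0.0418
gripper_force: 0.0
```

Call:
carry_out --deltas '[[[0.1,0,0,0,0],[0.1,0,0,0,0],[0.1,0,0,0,0]]]'

```text
clock: 22.95
tool_pos: [0.5555, 0.2738, 0.2751]
orientation: [-179.9, -0.1, 159.6]
force: [-0.1, -0.0, 0.6]
opening: 0.0439
gripper_force: 0.0
```

```bash
python3 - <<'E'
from h import *
p=snap('wrist');T=snap('top');S=snap('side');o=ctrl.get_obs();print(o['clock'],o['tool_pos'],o['orientation'],o['force'])
b=cv2.resize(S['color'][:,:,::-1],(533,400))[:,:400]
cv2.imwrite('pics/v9.png',np.hstack([rect(p,(.575,.267),.1),b]))
E
```

```text
23.1 [0.55620024 0.27379934 0.27525063] [-1.79939412e+02 -3.57153265e-02  1.59552900e+02] [ 0.61574474  0.3773307  -0.35895127]
```

View pics/v9.png

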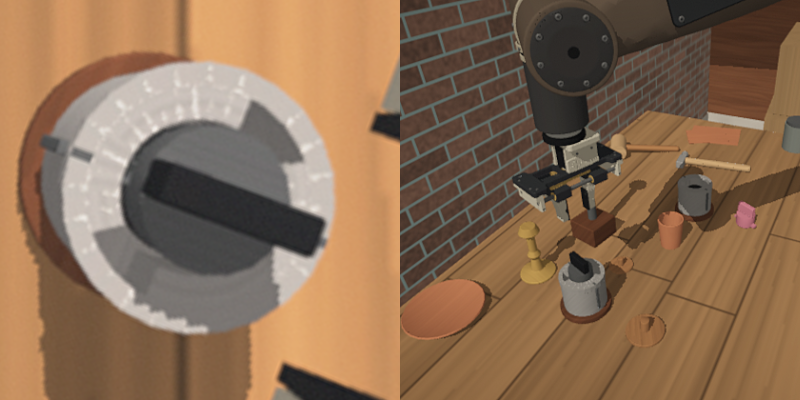

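The left view shows the bar at about -19.5°, from (150,178) to (315,240), in line with the ticks and at rest height. The right view shows the cover flat on the bench and the other things in place. Handing in.

```bash
python3 -c "
from plant import ctrl;print(ctrl.close_job())"
```

```text
the job is handed in; nothing more can be done
None
```

I handed the job in after about 23 s of robot time: the cover lies flat on the bench, knob up, and the safety cap is on the fresh pot. I turned the cap until its bar lined up with the ribs, not on to the stop, and in the last pictures it sits at rest height, released.

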